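# Load the tablet mill and hold its lid on pulse

### The arm

A 6-joint arm with a two-finger parallel gripper is mounted at the origin on the work surface. World frame = base frame: x ahead of the robot, y to its left, z up, the work surface at z = 0. Lengths are in mm, angles in degrees, forces in N, time in s.
With the tool pointing down it reaches from about 350 to 850 mm from the base axis. Payload 8.1 kg.
Tool frame: the origin (TCP) lies at the centre of the arm's flange, where the gripper is bolted on; the fingertips stand 173 mm ahead of it and the grasp point (between the pads) lies 155 mm ahead of it; z points along the fingers, y is the line along which they close (so a half turn about z gives the same grasp; the last joint's range is limited). The gripper opens to 85 mm and grips with 20 to 120 N. Pads are 22 mm wide; open, the fingers measure 114 mm over their backs; the gripper's body (76 mm by 85 mm) begins 54 mm behind the grasp point. The pads swing forward as they close: fully open they stand 13 mm farther back than shut.
Start: joints at [59.622, 7.471, 85.268, -0, 87.261, -4.893], TCP at [258.147, 541.634, 404.692] pointing down, gripper open.
Joint ranges: [-169.43, 169.43], [-51.17, 129.36], [1.28, 143.12], [-76.62, 256.62], [0, 156.53], [-152.29, 152.29]. Speed limits (degrees/s): [136.94, 136.94, 159.86, 180, 180, 180].

### API

Orientations are given as [roll, pitch, yaw] about the fixed x, y, z axes, in that order (R = Rz(yaw) Ry(pitch) Rx(roll)).
In Python, from bench import * gives the robot as it stands.
- The arm moves only by the shell command python3 -m jog 'ROWS' [FORCE]. ROWS is text: rows parted by semicolons, each of 7 numbers parted by spaces: the shift along the tool's x, y, z scaled (see below), then the turn, a rotation vector about the tool's x, y, z scaled (see below), then the closure, from -1 (fully open) to 1 (shut). In form: tx ty tz wx wy wz hand; .... A call has 1 to 5 rows; each row shifts and turns the commanded pose from where the row before left it, along the tool's axes as they then stand; what a row does not reach is not made up. The controller multiplies each number of a shift by 0.1 m and each number of a turn by 60 degrees. A row lasts 1/8 s, in which the tool goes at most 62.5 mm and 10.7 degrees, less where a joint would pass 70% of its speed; a pose out of reach is approached as far as the arm can. A call with a number of a shift or a turn outside -1 to 1 is refused whole. A call with a gripper value outside its range is refused whole. The fingers move at their own pace and stop on an object; FORCE is the grip in N (left out, the last holds). Time passes only in rows, so rows that do not move let the fingers close. It gives the time, the measured TCP pose, the force, the opening and the grip force at its end, in the units of the state.
- sense(): the state, without advancing time (a new reading comes with each control period).
- snapshot(name): name is "scene" or "top" or "wrist"; returns a dict with "img" (400x640x3 uint8, red, green, blue), "fx", "fy", "cx", "cy" (pixels), "extrinsics" (4x4, takes a point from camera to world coordinates). Camera axes: x right, y down, z forward; pixel columns grow to the right and rows downward; lengths in mm; the calibration is good to about 2 mm. A picture is of the moment at which its call begins. There is no depth.
- hand_in(): hands the job in; it is judged then, once.
The state is a dict: "time": time; "joint_pos": joint angles; "qd": joint speeds; "joint_efforts": joint torques, N m; "tool_pos": TCP position; "tcp_rot": TCP orientation; "ft_force": force on the tool from outside, world axes, zero at the start; "wrist_torque": the same for the moment, N m; "finger_gap": finger opening in mm; "grip_force": force on a finger pad.
Only numpy, scipy, OpenCV 4.12 (cv2) and the standard library are available. Lean on these libraries where they do the work, as an engineer would, in place of code of your own. Each camera call takes 0.05 s, during which the arm holds its last target. There are 200 camera calls.

### The job

Load the tablet mill: set the loose grinding ball from the little stand on top of the three balls in the mill's cup, so that it rests in the gap between them, and leave it there. Then fit the mill's lid, its two lugs straight down through the two gaps in the collar until the flange sits flush, and turn it clockwise (seen from above) against the spring, an eighth of a turn, half-way to the lock and never so far that the catch clicks. Finish while still gripping the lid and holding it steady at that angle, since it springs back if let go; leave the other things on the table where they are.

Things in the scene. Friction and masses are not known exactly. Their poses are not given: they have to be found in the camera images.
- mill_top (a point): Tablet mill, fixed: round white base 148 mm across, open cup on it, 121 mm high in all. Point on the upright axis, level with the collar's top. Aluminium collar 6 mm thick, 112 mm across, opening 84 mm, with two opposite gaps 18 mm wide on the point's own +x and -x axis. Black ticks outside it, 45 and 90 degrees clockwise of each gap, mark pulse and lock.
- mill_pit (a point): Centre of the floor of the mill's round pit, 73 mm below mill_top: 66 mm across, 20 mm deep, holding three balls whose tops are 30 mm above this point. A fourth ball saddled on them has its centre 38 to 40 mm above this point. Above the pit the chamber is 98 mm across, up to the collar.
- ball_center (a point): Centre of the loose grinding ball, white ceramic, 30 mm in diameter, 60 g, resting on the 24 mm wide, 26 mm high neck of a small fixed steel stand (base disc 68 mm across, 6 mm thick); centre 38 mm above the table. Its orientation means nothing.
- low0_center (a point): Centre of one of the three like balls (30 mm) lying in the mill's pit
- low1_center (a point): Centre of the second ball lying in the pit
- low2_center (a point): Centre of the third ball lying in the pit
- lid_grip (a point): Centre of the grip bar of the mill's grey bayonet lid (loose, 180 g, upright on the table). Bar 60 mm long (own x), 22 mm thick (own y), 44 mm high, on a flange 104 mm across, 6 mm thick, its lower face 28 mm below this point. Seated, this point is 28 mm above mill_top.
- lid_foot (a point): Centre of the lid's underside, 42 mm below lid_grip: foot of a plug 81 mm across, 14 mm high, with two lugs 14 mm wide, 7 mm high at its foot, on own +x and -x (in line with the bar), 95 mm over both. Half a turn gives the same lid.
- drive (a joint): Angle (rad) of the sprung drive ring under the collar, 0 at rest, growing clockwise from above. After some 2 degrees of play the lugs push it along with the lid; its spring resists with 0.06 N m, rising to 0.18 at 45 degrees (0.785, pulse). From about 60 degrees (1.05) a sprung catch is felt, then clicks; at 90 it is locked. The lid cannot turn anticlockwise.
- cap_c (a point): Centre of a smaller plain cap with a round knob and no lugs, 60 mm across, 36 mm high: a bystander
- bottle_c (a point): Centre of a pill bottle, 52 mm across, 85 mm high: a bystander
- syrup_c (a point): Centre of a syrup bottle, 56 mm across, 130 mm high: a bystander
- cup_c (a point): Centre of a small medicine cup, 48 mm across, 34 mm high: a bystander
- tray_c (a point): Centre of a divided pill tray, 160 x 90 x 28 mm: a bystander
- spatula_grip (a point): Handle of a spatula 160 mm long lying on the table: a bystander
Not all that is in view belongs to the job. Leave any yellow look-alike of the part that bears ball_center alone.

How it is judged (in metres and radians):
On the way, in this order (a step that is already met when the one before it is completed fails the run):
1. the ball rests on the three others in the gap between them, let go (horizontal distance between ball_center and mill_top below 0.006 m and z of ball_center in the frame of mill_top between -0.038 and -0.029 m and z of each of low0_center, low1_center, low2_center in the frame of mill_top below -0.05 m and horizontal distance between each of low0_center, low1_center, low2_center and mill_top below 0.025 m and contact force between ball and the fingers below 0.05 N and linear speed of ball below 0.02 m/s), for 0.3 s.
2. the lid is seated, lugs through the gaps, flange flush, ball still in its place (horizontal distance between ball_center and mill_top below 0.006 m and z of ball_center in the frame of mill_top between -0.038 and -0.029 m and z of each of low0_center, low1_center, low2_center in the frame of mill_top below -0.05 m and horizontal distance between each of low0_center, low1_center, low2_center and mill_top below 0.025 m and horizontal distance between lid_grip and mill_top below 0.005 m and z of lid_grip in the frame of mill_top between 0.0255 and 0.0305 m and angle between lid_grip's own z axis and vertical below 0.06 rad and value of joint drive below 0.35 rad), for 0.1 s.
At the end, for the whole second after the job is handed in: The four balls stand as a pyramid in the pit (top ball within 6 mm of the axis, resting on the three); the lid is seated flush (2.5 mm) and level, turned clockwise so that the drive ring reads 34 to 55 degrees (0.60 to 0.96 rad), still, and gripped by the robot (over 1 N) (horizontal distance between ball_center and mill_top below 0.006 m and z of ball_center in the frame of mill_top between -0.038 and -0.029 m and z of each of low0_center, low1_center, low2_center in the frame of mill_top below -0.05 m and horizontal distance between each of low0_center, low1_center, low2_center and mill_top below 0.025 m and horizontal distance between lid_grip and mill_top below 0.005 m and z of lid_grip in the frame of mill_top between 0.0255 and 0.0305 m and angle between lid_grip's own z axis and vertical below 0.06 rad and value of joint drive between 0.6 and 0.96 rad and angular speed of lid below 0.1 rad/s and contact force between the fingers and lid above 1 N); the arm keeps its last pose, push and grip.
It fails at once if the lid was turned so far that the catch clicked (drive ring past 69 degrees, 1.2 rad) (value of joint drive above 1.2 rad).
It fails at once if a bystander was moved by more than 30 mm (distance of any of cap_c, bottle_c, syrup_c, cup_c, tray_c, spatula_grip from where it was at the start of the episode above 0.03 m).
It also fails if it takes over 66 s, if anything falls off the work surface, if the arm or the gripper's body presses on something with over 40 N, if the wrist force passes 120 N, or if a joint passes its speed limit or range.

## Working session

There is one attempt and no reset: what is moved stays moved. The work goes in short steps, Python scripts to look and compute and a shell command to move; the robot and the scene stay as the last step left them, time stands still between calls to the robot, and variables do not carry over. Pictures are saved under pics/ and viewed, at most 10 in all, crops included, and the job is handed in when it is done.

```bash
mkdir -p pics; ls
cat > h.py <<'E'
from bench import *
import numpy as np, cv2
from scipy.spatial.transform import Rotation as R
def grab(n,f):
    s=snapshot(n); cv2.imwrite('pics/'+f,s['img'][:,:,::-1]); np.savez('pics/'+f+'.npz',**{k:np.array(v) for k,v in s.items()}); return s
def ld(f): return dict(np.load('pics/'+f+'.npz'))
def back(s,u,v,z):
    E=np.array(s['extrinsics']); d=E[:3,:3]@np.array([(u-s['cx'])/s['fx'],(v-s['cy'])/s['fy'],1]); o=E[:3,3]
    return o+d*(z-o[2])/d[2]
def proj(s,p):
    E=np.array(s['extrinsics']); q=E[:3,:3].T@(np.array(p)-E[:3,3]); return q[0]/q[2]*s['fx']+s['cx'],q[1]/q[2]*s['fy']+s['cy']
E
python3 - <<'E'
from h import *
for n in ['scene','top']:
    s=grab(n,n+'0.png'); print(n,np.round(s['extrinsics'],2).tolist(),s['fx'])
print(sense())
E
```

```text
pics
scene [[-0.86, 0.32, -0.39, 1012.01], [0.51, 0.55, -0.67, 775.16], [-0.0, -0.77, -0.64, 841.65], [0.0, 0.0, 0.0, 1.0]] 519.8336351405553
top [[-0.01, -0.99, 0.14, 429.15], [-1.0, 0.02, 0.03, -6.74], [-0.03, -0.14, -0.99, 1036.41], [0.0, 0.0, 0.0, 1.0]] 427.70263427058666
{'time': 0.1, 'joint_pos': array([ 5.96235684e+01,  7.51190627e+00,  8.53235361e+01, -5.87980166e-04,
        8.72613031e+01, -4.89260850e+00]), 'qd': array([-0.00702567,  0.00325469, -0.15893727, -0.02966364,  0.09023468,
        0.06152128]), 'joint_efforts': array([ 1.48687453e-03, -5.70945525e+01, -5.01943839e+01, -1.55131402e-04,
        8.03947449e-03,  1.76017085e-05]), 'tool_pos': array([258.02677789, 541.4569119 , 403.73259283]), 'tcp_rot': array([-1.79903557e+02, -7.66614392e-03,  1.54516199e+02]), 'ft_force': array([ 0.10043631,  0.42059543, -0.38790315]), 'wrist_torque': array([ 0.00616902, -0.02925989,  0.01953516]), 'grip_force': 0.0, 'finger_gap': 85.43656006539925}
```

View pics/top0.png

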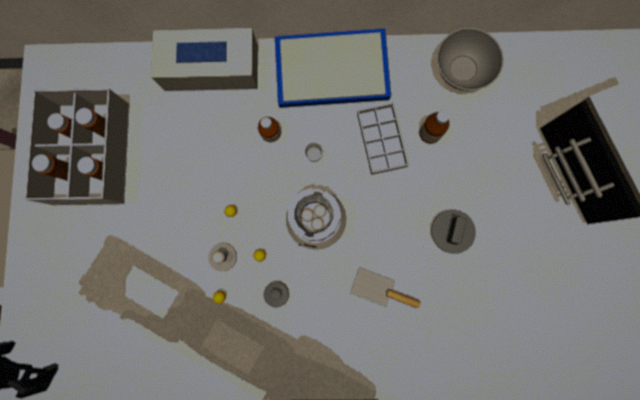

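View pics/scene0.png

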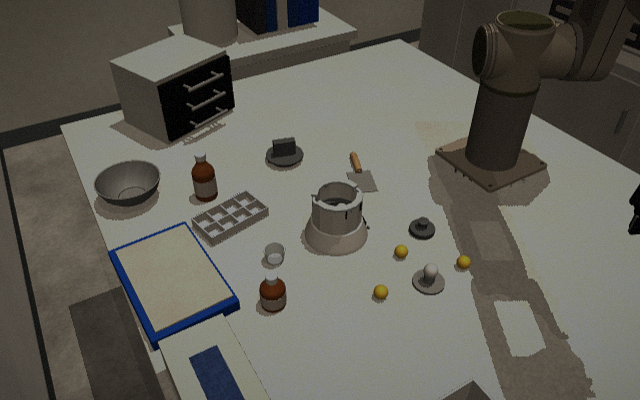

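The top view shows the ball's stand at about (222,257), the mill at (315,215) and the lid at (453,231). The yellow look-alikes are at (231,211), (260,255) and (219,297). I'll zoom in on these.

Run:
```python
from h import *
s=ld('top0.png'); t=s['img'][:,:,::-1]
a=cv2.resize(t[175:255,275:355],(400,400),interpolation=2); b=cv2.resize(t[200:260,420:480],(400,400),interpolation=2)
cv2.imwrite('pics/c1.png',np.hstack([a,b]))
print('stand',back(s,222.5,257,0),'ball',back(s,220,257,38),'mill',back(s,316,215,121),'lid',back(s,453,231,8))
```

```text
stand [437.54323998 263.11449281   0.        ] ball [437.30874044 259.09118741  38.        ] mill [523.67795788  30.66095213 121.        ] lid [ 492.01841762 -291.01539594    8.        ]
```

View pics/c1.png

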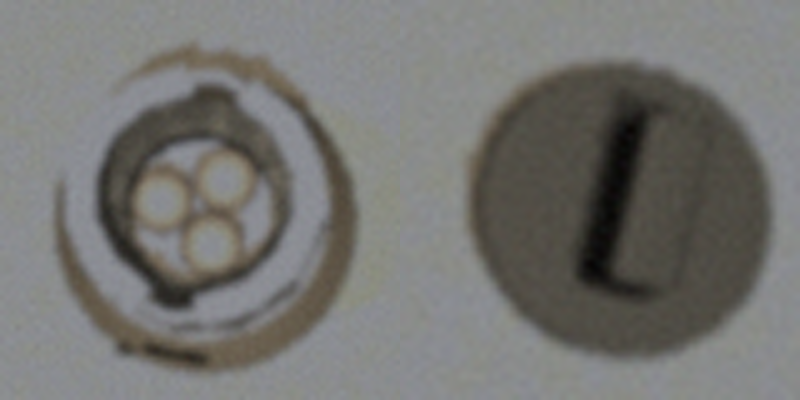

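```bash
cat >> h.py <<'E'
def plan(p,yaw=None):
    """remaining move in units of rows (tool frame); tool kept straight down"""
    st=sense(); Rc=R.from_euler('xyz',st['tcp_rot'],degrees=True)
    Rt=R.from_euler('xyz',[180,0,st['tcp_rot'][2] if yaw is None else yaw],degrees=True)
    print('shift',np.round(Rc.inv().apply(np.array(p)-st['tool_pos'])/100,3),'turn',np.round(np.degrees((Rc.inv()*Rt).as_rotvec())/60,3),'t',round(st['time'],2),'pos',np.round(st['tool_pos'],1),'rot',np.round(st['tcp_rot'],1),'j6',round(st['joint_pos'][5],1))
E
python3 - <<'E'
from h import *
s=grab('wrist','w0.png'); E=np.array(s['extrinsics']); st=sense(); Rc=R.from_euler('xyz',st['tcp_rot'],degrees=True)
print('cam in tool',Rc.inv().apply(E[:3,3]-st['tool_pos']),np.round(Rc.as_matrix().T@E[:3,:3],3).tolist(),s['fx'])
plan([437,259,300])
E
```

```text
cam in tool [75.3681739   0.19215521 30.46698384] [[0.0, -0.956, -0.294], [1.0, 0.0, -0.0], [0.0, -0.294, 0.956]] 300.199447428963
shift [-2.831 -1.778  1.041] turn [-0.001 -0.     0.   ] t 0.15 pos [258.  541.5 403.9] rot [-179.9   -0.   154.5] j6 -4.9
```

```bash
python3 -m jog '-0.47 -0.3 0.17 0 0 0 -1; -0.47 -0.3 0.17 0 0 0 -1; -0.47 -0.3 0.17 0 0 0 -1; -0.47 -0.3 0.17 0 0 0 -1; -0.47 -0.3 0.17 0 0 0 -1' && python3 -m jog '-0.48 -0.28 0.17 0 0 0 -1; 0 0 0 0 0 0 -1'
python3 - <<'E'
from h import *
plan([437,259,300]); s=grab('wrist','w1.png'); print(proj(s,[437,259,38]))
E
```

```text
time: 0.78
tool_pos: [406.3, 303.5, 319.0]
tcp_rot: [180.0, 0.0, 154.5]
ft_force: [0.8, 0.6, -0.1]
finger_gap: 85.4
grip_force: 0.0
time: 1.02
tool_pos: [438.0, 255.9, 300.8]
tcp_rot: [-179.8, -0.1, 154.2]
ft_force: [-0.6, -0.3, -0.7]
finger_gap: 85.2
grip_force: 0.0
shift [0.022 0.023 0.008] turn [-0.003 -0.001  0.   ] t 1.02 pos [438.  255.9 300.8] rot [-1.798e+02 -1.000e-01  1.542e+02] j6 -39.7
(np.float64(326.12852628475497), np.float64(207.30459080998185))
```

View pics/w1.png

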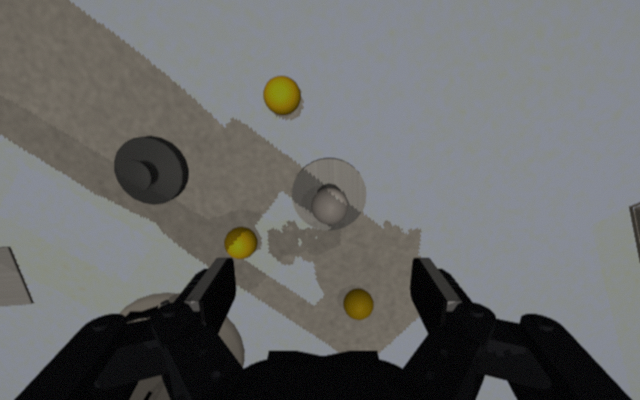

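Run:
```python
from h import *
s=ld('w1.png'); im=s['img'].astype(int)
b=back(s,329,205.5,38); print(b, 'disc',back(s,330,193.5,6)); plan([b[0],b[1],201])
```

```text
[436.6256852  261.75901758  38.        ] disc [435.8321824  263.75647849   6.        ]
shift [0.024 0.035 1.007] turn [-0.001 -0.001  0.   ] t 1.07 pos [437.4 257.6 301.7] rot [-1.799e+02 -1.000e-01  1.543e+02] j6 -39.6
```

```bash
python3 -m jog '0.03 0.04 0.35 0 0 0 -0.3; 0 0 0.4 0 0 0 -0.3; 0 0 0.2 0 0 0 -0.3; 0 0 0 0 0 0 -0.3' 30
python3 - <<'E'
from h import *
plan([436.4,262.3,201]); s=grab('wrist','w2.png'); print(sense()['finger_gap'],proj(s,[436.4,262.3,38]))
E
```

```text
time: 1.58
tool_pos: [434.5, 264.9, 206.3]
tcp_rot: [-179.9, -0.1, 154.6]
ft_force: [-0.4, -0.4, 1.3]
finger_gap: 55.8
grip_force: 0.0
shift [-0.028 -0.015  0.053] turn [-0.002 -0.002  0.   ] t 1.57 pos [434.5 264.9 206.3] rot [-1.799e+02 -1.000e-01  1.546e+02] j6 -39.0
55.57785091516775 (np.float64(319.9968335481763), np.float64(272.0748639634433))
```

View pics/w2.png

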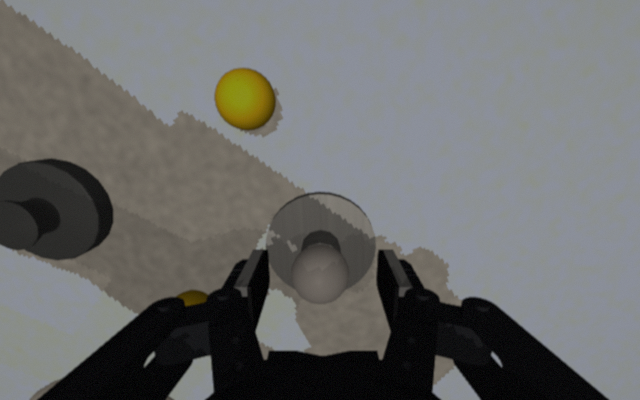

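The ball is at (320,275), between the pads and within about 1 mm of the prediction. I'll grip it.

```bash
python3 -m jog '-0.035 -0.015 0.05 0 0 0 -0.3; 0 0 0 0 0 0 0.5; 0 0 0 0 0 0 0.5; 0 0 0 0 0 0 0.7; 0 0 0 0 0 0 0.7' 30;  python3 -m jog '0 0 0 0 0 0 0.7; 0 0 -0.3 0 0 0 0.7;0 0 -0.5 0 0 0 0.7; 0 0 -0.5 0 0 0 0.7; 0 0 0 0 0 0 0.7'
python3 - <<'E'
from h import *
grab('wrist','w3.png'); plan([523,32,380])
E
```

```text
time: 2.25
tool_pos: [438.9, 261.2, 203.5]
tcp_rot: [180.0, 0.0, 154.5]
ft_force: [-0.7, -2.2, 5.5]
finger_gap: 28.0
grip_force: 29.3
time: 2.88
tool_pos: [440.1, 262.0, 338.2]
tcp_rot: [179.6, 0.3, 154.5]
ft_force: [0.2, 0.1, -2.2]
finger_gap: 27.5
grip_force: 29.8
shift [-1.745 -1.711 -0.449] turn [0.004 0.003 0.   ] t 2.92 pos [439.3 261.6 335.2] rot [179.8   0.2 154.5] j6 -39.5
```

View pics/w3.png

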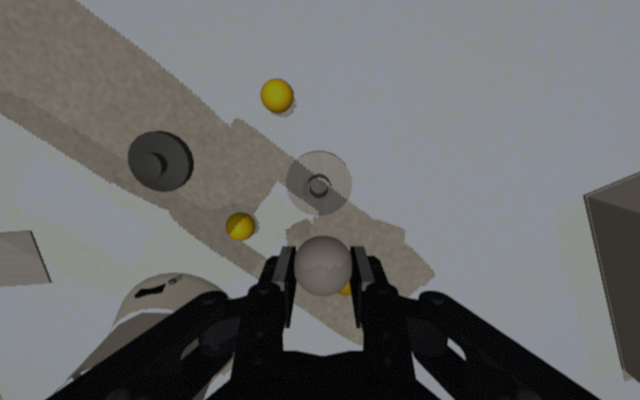

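```bash
python3 - <<'E'
from h import *
s=ld('w3.png'); M=np.array([[0,-.956,-.294],[1,0,0],[0,-.294,.956]]); o=np.array([75.4,.2,30.5])
d=M@np.array([(323-s['cx'])/s['fx'],(266-s['cy'])/s['fy'],1]); print(o+d*(165.5-30.5)/d[2])
E
python3 -m jog '-0.3 -0.3 -0.1 0 0 0 0.7;-0.45 -0.4 -0.1 0 0 0 0.7; -0.4 -0.4 -0.1 0 0 0 0.7; -0.3 -0.4 -0.1 0 0 0 0.7;-0.15 -0.2 0 0 0 0 0.7' && python3 -m jog '0 0 0 0 0 0 0.7;0 0 0 0 0 0 0.7'
python3 - <<'E'
from h import *
s=grab('wrist','w4.png'); plan([523,32,380])
cv2.imwrite('pics/w4b.png',cv2.resize(s['img'][60:400,120:520,::-1],(800,680))[:600])
E
```

```text
[  1.83298271   0.38892049 165.5       ]
time: 3.55
tool_pos: [510.0, 36.5, 371.7]
tcp_rot: [-180.0, -0.1, 154.4]
ft_force: [-0.5, 1.7, -0.9]
finger_gap: 28.0
grip_force: 29.8
time: 3.8
tool_pos: [509.4, 39.4, 371.3]
tcp_rot: [-180.0, -0.1, 154.5]
ft_force: [-1.1, 0.4, -0.8]
finger_gap: 28.0
grip_force: 29.8
shift [-0.156 -0.012 -0.085] turn [-0.    -0.002  0.   ] t 3.85 pos [509.4  39.7 371.5] rot [-1.800e+02 -1.000e-01  1.546e+02] j6 -65.9
```

View pics/w4b.png

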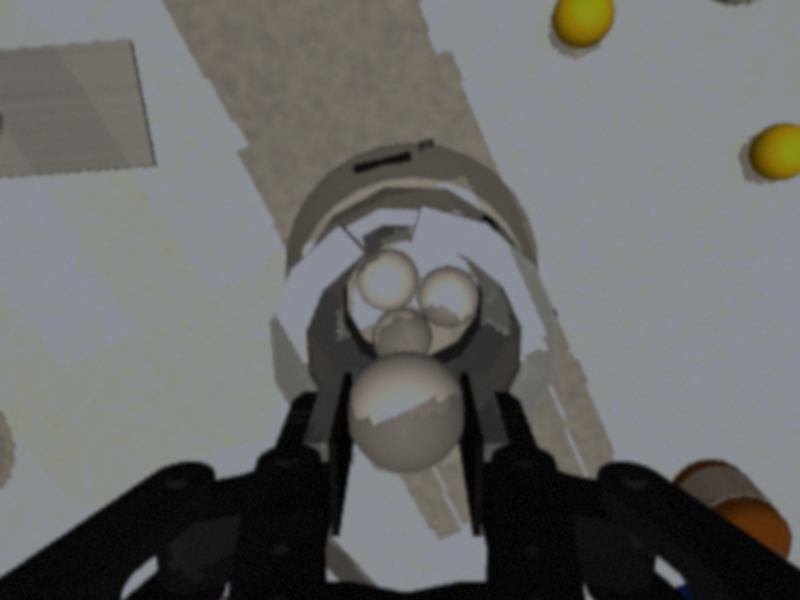

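Run:
```python
from h import *
s=ld('w4.png')
P=[back(s,*p,63) for p in [(313.5,199.5),(344,208),(321.5,228.5)]]
for p in P: print(p)
print('mean',np.mean(P,0), [np.linalg.norm(P[i]-P[i-1]) for i in range(3)])
t=ld('top0.png')
f=lambda x,y:(275+x/5-.4,175+y/5-.4)
Q=[back(t,*f(*p),63) for p in [(160,198),(226,178),(213,243)]]; print('top balls',np.mean(Q,0),Q)
print('opening',back(t,*f(195,194),121),'gaps',back(t,*f(217,95),121),back(t,*f(173,296),121))
c=[523,32,121]; print(proj(s,c))
```

```text
[509.14287511  29.90286133  63.        ]
[529.59735063  52.89354113  63.        ]
[539.44909622  23.96590192  63.        ]
mean [526.06310732  35.58743479  63.        ] [np.float64(30.882268779593133), np.float64(30.772665244883864), np.float64(30.5592081241161)]
top balls [527.74861217  36.41543666  63.        ] [array([531.83959257,  54.5566296 ,  63.        ]), array([540.58299916,  24.19969058,  63.        ]), array([510.82324478,  30.48998981,  63.        ])]
opening [527.2191685   35.79616824 121.        ] gaps [570.19024078  25.82893884 121.        ] [483.47666968  45.65568467 121.        ]
(np.float64(321.4001408560166), np.float64(233.79107911927366))
```

```bash
python3 -c "
from h import *
plan([528,34.7,262])"
```

```text
shift [-0.192  0.035  1.095] turn [-0.    -0.002  0.   ] t 3.85 pos [509.4  39.7 371.5] rot [-1.800e+02 -1.000e-01  1.546e+02] j6 -65.9
```

```bash
python3 -m jog '-0.19 0.035 0 0 0 0 0.7; 0 0 0.3 0 0 0 0.7; 0 0 0.3 0 0 0 0.7; 0 0 0.2 0 0 0 0.7; 0 0 0 0 0 0 0.7' && python3 -m jog '0 0 0.15 0 0 0 0.7; 0 0 0 0 0 0 0.7'; python3 -c "
from h import *
plan([528,34.7,254]); print(sense()['ft_force'])"
```

```text
time: 4.47
tool_pos: [527.3, 35.1, 290.3]
tcp_rot: [-179.9, -0.2, 154.6]
ft_force: [0.6, 1.2, 0.2]
finger_gap: 27.6
grip_force: 29.8
time: 4.72
tool_pos: [528.1, 34.3, 276.9]
tcp_rot: [-180.0, -0.1, 154.5]
ft_force: [-0.8, 0.8, 0.1]
finger_gap: 27.7
grip_force: 29.8
shift [0.003 0.004 0.229] turn [-0.    -0.001  0.   ] t 4.72 pos [528.1  34.3 276.9] rot [-1.800e+02 -1.000e-01  1.545e+02] j6 -66.4
[-0.75139208  0.7529826   0.12276925]
```

```bash
python3 -m jog '0 0 0.1 0 0 0 0.7; 0 0 0.08 0 0 0 0.7; 0 0 0 0 0 0 0.7' && python3 -m jog '0 0 0.02 0 0 0 0.7; 0 0 0 0 0 0 0.7' &&  python3 -m jog '0 0 0.02 0 0 0 0.7; 0 0 0 0 0 0 0.7'; python3 -c "
from h import *
plan([528,34.7,254]); print(sense()['ft_force'])"
```

```text
time: 5.1
tool_pos: [528.0, 33.9, 258.7]
tcp_rot: [-180.0, -0.1, 154.5]
ft_force: [0.2, -0.2, 0.0]
finger_gap: 27.9
grip_force: 29.8
time: 5.35
tool_pos: [528.6, 33.9, 257.8]
tcp_rot: [180.0, 0.0, 154.5]
ft_force: [0.1, 0.1, 0.2]
finger_gap: 27.5
grip_force: 29.8
time: 5.6
tool_pos: [528.4, 33.9, 255.6]
tcp_rot: [-180.0, -0.0, 154.5]
ft_force: [1.0, 0.3, 0.2]
finger_gap: 27.6
grip_force: 29.8
shift [0.007 0.005 0.016] turn [-0. -0.  0.] t 5.6 pos [528.4  33.9 255.6] rot [-180.    -0.   154.5] j6 -66.4
[1.02936631 0.31517874 0.22504332]
```

```bash
python3 -m jog '0.005 0.005 0.01 0 0 0 0.7; 0 0 0 0 0 0 0.7' &&  python3 -m jog '0 0 0.01 0 0 0 0.7; 0 0 0 0 0 0 0.7' && python3 -m jog '0 0 0.01 0 0 0 0.7; 0 0 0 0 0 0 0.7'
```

```text
time: 5.85
tool_pos: [528.2, 34.6, 254.6]
tcp_rot: [-180.0, -0.0, 154.5]
ft_force: [0.0, -0.1, 0.0]
finger_gap: 27.8
grip_force: 29.8
time: 6.1
tool_pos: [528.2, 34.6, 253.7]
tcp_rot: [-180.0, -0.0, 154.5]
ft_force: [0.8, -0.3, -0.0]
finger_gap: 27.9
grip_force: 29.8
time: 6.35
tool_pos: [528.6, 34.5, 253.3]
tcp_rot: [180.0, 0.1, 154.5]
ft_force: [-0.1, -1.0, 4.0]
finger_gap: 28.1
grip_force: 30.2
```

```bash
python3 -m jog '0 0 0 0 0 0 0.3; 0 0 0 0 0 0 0.2;0 0 0 0 0 0 0.12; 0 0 0 0 0 0 0.05; 0 0 0 0 0 0 0.05' && python3 -m jog '0 0 -0.1 0 0 0 0.05; 0 0 -0.2 0 0 0 0.05;0 0 -0.4 0 0 0 0.05; 0 0 -0.5 0 0 0 -0.3; 0.15 0 -0.1 0 0 0 -1' && python3 -m jog '0.2 0 0 0 0 0 -1; 0 0 0 0 0 0 -1'
python3 - <<'E'
from h import *
s=grab('wrist','w5.png'); plan([493,-291,330])
print(proj(s,[526.5,35.8,121]))
cv2.imwrite('pics/w5b.png',cv2.resize(s['img'][60:400,120:520,::-1],(800,680))[:600])
E
```

```text
time: 6.98
tool_pos: [528.2, 34.6, 252.6]
tcp_rot: [-180.0, -0.0, 154.5]
ft_force: [-0.2, -0.6, -0.0]
finger_gap: 40.7
grip_force: 0.0
time: 7.6
tool_pos: [516.0, 40.8, 388.3]
tcp_rot: [179.8, 0.4, 154.5]
ft_force: [-0.0, -0.1, 0.1]
finger_gap: 72.1
grip_force: 0.0
time: 7.85
tool_pos: [496.2, 50.0, 383.7]
tcp_rot: [180.0, 0.1, 154.6]
ft_force: [1.1, -1.1, -0.6]
finger_gap: 85.4
grip_force: 0.0
shift [-1.431 -3.092  0.535] turn [0.    0.001 0.   ] t 7.9 pos [496.6  49.7 383.4] rot [1.800e+02 1.000e-01 1.545e+02] j6 -64.7
(np.float64(322.32182510344416), np.float64(246.84036956564225))
```

View pics/w5b.png

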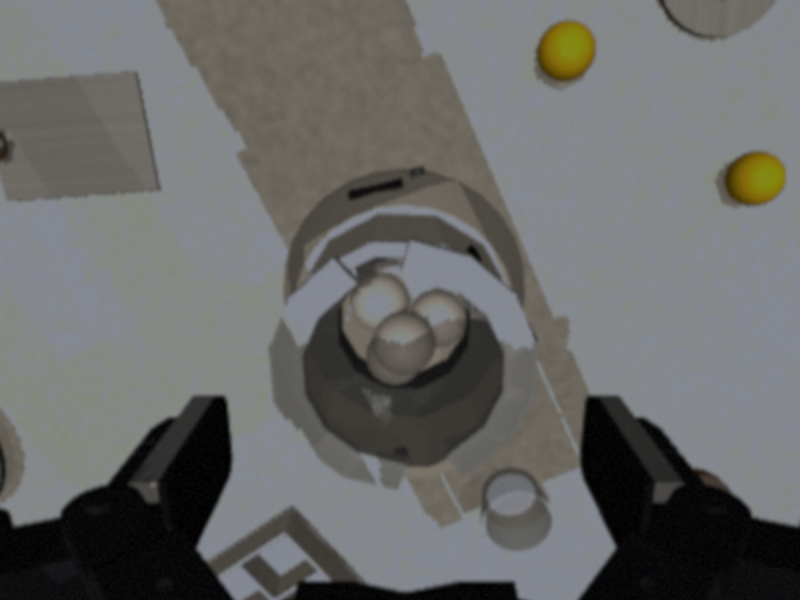

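The ball sits on the three others, at (320.5,230.5) in full-image coordinates. The collar gaps show near (310,189) and (316,296), and I'll measure their axis numerically.

Run:
```python
from h import *
s=ld('w5.png'); print('ball',back(s,320.5,230.5,87))
c=np.array([526.5,35.8,121])
for f in ['w5.png','top0.png']:
    s=ld(f); g=cv2.cvtColor(s['img'],cv2.COLOR_RGB2GRAY)
    print(f)
    for base in [-12,168]:
      for r in [45,49,53]:
        v=[]
        for a in np.arange(base-28,base+29,2):
            t=np.radians(a); u,w=proj(s,c+[r*np.cos(t),r*np.sin(t),0]); v.append(int(cv2.getRectSubPix(g,(1,1),(float(u),float(w)))[0,0]))
        print(base,r,v)
# wrist: collar outer ring fit in w5 from points
```

```text
ball [524.74812059  34.69751362  87.        ]
w5.png
-12 45 [122, 106, 103, 102, 101, 101, 101, 99, 95, 92, 89, 86, 77, 69, 65, 69, 71, 81, 88, 95, 103, 104, 102, 102, 102, 102, 102, 100, 102]
-12 49 [131, 107, 100, 100, 99, 99, 102, 113, 114, 115, 115, 115, 115, 114, 116, 115, 114, 114, 115, 116, 111, 101, 98, 99, 98, 99, 97, 99, 99]
-12 53 [128, 119, 99, 98, 99, 98, 118, 136, 123, 103, 101, 102, 103, 107, 107, 106, 114, 112, 102, 105, 105, 100, 98, 98, 98, 98, 98, 99, 99]
168 45 [136, 136, 136, 136, 137, 136, 136, 138, 134, 135, 132, 113, 103, 91, 84, 73, 68, 65, 64, 61, 78, 122, 131, 134, 136, 137, 137, 137, 137]
168 49 [137, 136, 137, 137, 137, 137, 138, 135, 97, 89, 78, 80, 79, 78, 75, 59, 56, 57, 53, 83, 100, 103, 136, 137, 136, 137, 137, 137, 137]
168 53 [136, 137, 136, 137, 136, 137, 137, 123, 135, 136, 136, 135, 133, 129, 120, 129, 133, 136, 135, 138, 133, 85, 131, 136, 136, 136, 137, 136, 136]
top0.png
-12 45 [137, 134, 134, 136, 135, 131, 126, 115, 99, 83, 73, 65, 65, 65, 64, 63, 62, 63, 65, 73, 90, 108, 121, 123, 126, 129, 132, 133, 135]
-12 49 [142, 141, 144, 144, 143, 144, 141, 135, 126, 116, 111, 107, 102, 97, 97, 98, 100, 103, 108, 112, 123, 133, 138, 140, 140, 141, 141, 140, 142]
-12 53 [137, 134, 136, 138, 138, 138, 136, 125, 122, 126, 129, 131, 133, 135, 135, 134, 133, 133, 132, 132, 132, 133, 136, 139, 140, 141, 141, 140, 140]
168 45 [139, 139, 138, 136, 131, 128, 114, 92, 72, 53, 46, 43, 42, 42, 43, 43, 41, 46, 61, 84, 111, 125, 132, 136, 137, 138, 140, 140, 141]
168 49 [138, 140, 141, 142, 141, 138, 131, 118, 107, 97, 91, 85, 78, 75, 77, 80, 87, 95, 104, 117, 130, 138, 142, 142, 139, 140, 141, 142, 142]
168 53 [138, 138, 140, 142, 141, 138, 133, 132, 129, 129, 130, 132, 132, 132, 132, 133, 132, 128, 126, 126, 126, 132, 136, 136, 134, 134, 136, 134, 135]
```

```bash
python3 -m jog '-0.15 -0.35 0 0 0 0 -1;-0.25 -0.5 0.05 0 0 0 -1;-0.25 -0.5 0.1 0 0 0 -1;-0.25 -0.5 0.1 0 0 0 -1;-0.25 -0.5 0.1 0 0 0 -1' && python3 -m jog '-0.2 -0.5 0.1 0 0 0 -1;-0.08 -0.24 0.05 0 0 -0.1 -1;0 0 0 0 0 -0.1 -1; 0 0 0 0 0 0 -1;0 0 0 0 0 0 -1'
python3 - <<'E'
from h import *
plan([493,-291,330],167); s=grab('wrist','w6.png'); print(proj(s,[493,-291,64]),proj(s,[493,-291,20]))
from scipy.optimize import minimize
a=np.radians(np.arange(0,360,2))
def score(s,c,r,z,aa):
    g=cv2.GaussianBlur(cv2.cvtColor(s['img'],cv2.COLOR_RGB2GRAY),(0,0),.8).astype(np.float32); v=[]
    for d in (-1.5,1.5):
        P=np.array([proj(s,[c[0]+(r+d)*np.cos(t),c[1]+(r+d)*np.sin(t),z]) for t in aa],np.float32)
        v.append(cv2.remap(g,P[:,0].reshape(1,-1),P[:,1].reshape(1,-1),1)[0])
    return np.mean(np.clip(np.abs(v[1]-v[0]),0,40))
for f in ['top0.png','w5.png']:
  s=ld(f)
  for r in (42,56):
    G=[(score(s,(x,y),r,121,a),x,y) for x in np.arange(521,533,1.) for y in np.arange(30,42,1.)]
    print(f,r,sorted(G)[-4:])
s=ld('w6.png')
G=[(score(s,(x,y),52,20,a),x,y) for x in np.arange(484,502,1.) for y in np.arange(-300,-282,1.)]
print('lid',sorted(G)[-4:])
cv2.imwrite('pics/w6b.png',cv2.resize(s['img'][100:400,120:520,::-1],(800,600)))
E
```

```text
time: 8.52
tool_pos: [499.4, -214.4, 347.4]
tcp_rot: [-180.0, 0.0, 154.5]
ft_force: [0.2, 0.5, 0.6]
finger_gap: 85.6
grip_force: 0.0
time: 9.15
tool_pos: [493.0, -290.9, 332.6]
tcp_rot: [-180.0, -0.0, 166.4]
ft_force: [-0.1, -0.3, 0.0]
finger_gap: 85.7
grip_force: 0.0
shift [-0.    -0.001  0.026] turn [-0.   -0.   -0.01] t 9.15 pos [ 493.  -290.9  332.6] rot [-180.    -0.   166.4] j6 -112.1
(np.float64(322.04840724038183), np.float64(207.36467346310803)) (np.float64(322.1350994083418), np.float64(193.7220364739772))
top0.png 42 [(np.float32(26.987978), np.float64(526.0), np.float64(36.0)), (np.float32(27.341776), np.float64(528.0), np.float64(36.0)), (np.float32(27.439789), np.float64(527.0), np.float64(37.0)), (np.float32(27.824934), np.float64(527.0), np.float64(36.0))]
top0.png 56 [(np.float32(13.374121), np.float64(528.0), np.float64(37.0)), (np.float32(13.478147), np.float64(528.0), np.float64(36.0)), (np.float32(13.674587), np.float64(527.0), np.float64(37.0)), (np.float32(13.923047), np.float64(527.0), np.float64(36.0))]
w5.png 42 [(np.float32(31.578945), np.float64(526.0), np.float64(34.0)), (np.float32(31.678099), np.float64(527.0), np.float64(34.0)), (np.float32(33.31224), np.float64(527.0), np.float64(35.0)), (np.float32(33.65341), np.float64(526.0), np.float64(35.0))]
w5.png 56 [(np.float32(21.319939), np.float64(524.0), np.float64(35.0)), (np.float32(21.924723), np.float64(525.0), np.float64(36.0)), (np.float32(22.278017), np.float64(526.0), np.float64(35.0)), (np.float32(22.98624), np.float64(525.0), np.float64(35.0))]
lid [(np.float32(37.24298), np.float64(490.0), np.float64(-289.0)), (np.float32(37.398518), np.float64(489.0), np.float64(-289.0)), (np.float32(38.47189), np.float64(490.0), np.float64(-290.0)), (np.float32(39.245377), np.float64(489.0), np.float64(-290.0))]
```

View pics/w6b.png

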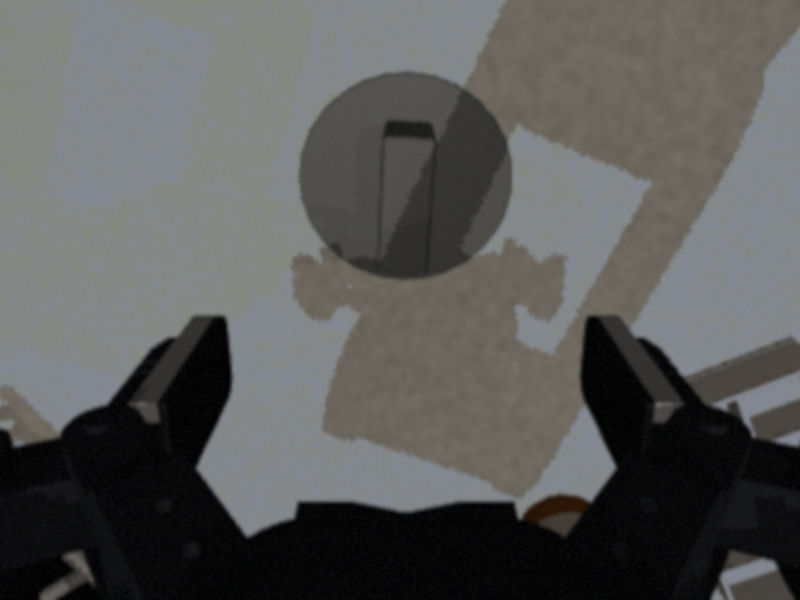

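The lid's bar top spans crop (384..436,138) down to (379..428,274), nearly along tool x, and the flange centre is near (405,175).

Run:
```python
from h import *
s=ld('w6.png')
P=[back(s,*p,64)[:2] for p in [(312,168.5),(338,168.5),(309.5,236),(334,238)]]
print(P); n=(P[0]+P[1])/2; f=(P[2]+P[3])/2; d=n-f; print('mid',(n+f)/2,'len',np.linalg.norm(d))
for d in (P[0]-P[2],P[1]-P[3]): print(np.degrees(np.arctan2(d[1],d[0])), 'w',np.linalg.norm(P[0]-P[1]))
plan([490,-289.8,230],167)
```

```text
[array([ 459.39474087, -291.14100032]), array([ 464.28113933, -270.90723008]), array([ 515.51106202, -307.52476607]), array([ 522.25456703, -287.51261059])]
mid [ 490.36037731 -289.27140177] len 59.381719756580125
163.72426542095747 w 20.815435336768147
164.0166516174922 w 20.815435336768147
shift [0.031 0.002 1.027] turn [-0.     0.    -0.009] t 9.2 pos [ 493.  -290.7  332.7] rot [-180.     0.   166.4] j6 -112.1
```

```bash
python3 -m jog '0.03 0.005 0.3 0 0 0.04 -1;0 0 0.45 0 0 0 -0.6;0 0 0.35 0 0 0 -0.4;0 0 0.13 0 0 0 -0.4; 0 0 0 0 0 0 -0.4' 80
python3 - <<'E'
from h import *
plan([490.2,-289.5,199],164)
E
```

```text
time: 9.82
tool_pos: [490.0, -289.3, 209.4]
tcp_rot: [180.0, -0.1, 164.1]
ft_force: [-0.2, 0.5, 0.7]
finger_gap: 59.9
grip_force: 0.0
shift [-0.003 -0.001  0.104] turn [ 0.    -0.001  0.002] t 9.82 pos [ 490.  -289.3  209.4] rot [ 1.800e+02 -1.000e-01  1.641e+02] j6 -109.8
```

```bash
python3 -m jog '0 0 0.1 0 0 0 -0.2;0 0 0 0 0 0 0.2;0 0 0 0 0 0 0.8; 0 0 0 0 0 0 0.8; 0 0 0 0 0 0 0.8' 80 && python3 -m jog '0 0 0 0 0 0 0.8;0 0 -0.1 0 0 0 0.8; 0 0 -0.3 0 0 0 0.8;0 0 -0.4 0 0 0 0.8;0 0 0 0 0 0 0.8'
python3 - <<'E'
from h import *
plan([526.5,35.8,330],167.6); s=sense(); print(s['joint_pos'],s['wrist_torque'])
E
```

```text
time: 10.45
tool_pos: [490.3, -289.9, 200.5]
tcp_rot: [-180.0, 0.1, 164.1]
ft_force: [-0.4, 0.3, 5.3]
finger_gap: 21.4
grip_force: 78.9
time: 11.08
tool_pos: [491.3, -290.5, 284.1]
tcp_rot: [-179.9, 0.4, 164.1]
ft_force: [-0.0, -0.6, -1.1]
finger_gap: 21.2
grip_force: 78.3
shift [ 0.551  3.234 -0.471] turn [-0.003  0.006 -0.058] t 11.07 pos [ 491.3 -290.5  284.1] rot [-179.9    0.4  164.1] j6 -109.9
[-3.57471338e+01  7.89371833e+00  9.77168125e+01 -3.21699539e-03
  7.39895819e+01 -1.09862073e+02] [-0.02062774 -0.01723913  0.01727862]
```

```bash
python3 - <<'E'
from h import *
s=grab('wrist','w7.png'); st=sense(); Rc=R.from_euler('xyz',st['tcp_rot'],degrees=True)
g=cv2.GaussianBlur(cv2.cvtColor(s['img'],cv2.COLOR_RGB2GRAY),(0,0),.8).astype(np.float32)
a=np.radians(np.arange(-60,61,2))
def sc(x,y,r=52,z=180.5):
    v=[]
    for d in (-1,1):
        P=np.array([proj(s,st['tool_pos']+Rc.apply([x+(r+d)*np.cos(t),y+(r+d)*np.sin(t),z])) for t in a],np.float32)
        v.append(cv2.remap(g,P[:,0].reshape(1,-1),P[:,1].reshape(1,-1),1)[0])
    return float(np.mean(np.clip(np.abs(v[1]-v[0]),0,40)))
print(sorted([(round(sc(x,y),1),x,y) for x in np.arange(-6,6.1,.5) for y in np.arange(-4,4.1,.5)])[-5:])
cv2.imwrite('pics/w7b.png',cv2.resize(s['img'][100:400,120:520,::-1],(800,600)))
E
python3 -m jog '0.05 0.2 -0.3 0 0 0 0.8;0.05 0.4 -0.36 0 0 0 0.8;0.1 0.55 0 0 0 0 0.8;0.1 0.55 0 0 0 -0.03 0.8;0.1 0.55 0 0 0 -0.03 0.8' && python3 -m jog '0.1 0.5 0 0 0 0 0.8;0.05 0.3 0 0 0 0 0.8;0 0.15 0 0 0 0 0.8;0 0 0 0 0 0 0.8'
python3 -c "
from h import *
plan([526.5,35.8,330],167.6)"
```

```text
[(40.0, np.float64(-1.0), np.float64(-0.5)), (40.0, np.float64(-1.0), np.float64(0.0)), (40.0, np.float64(-1.0), np.float64(0.5)), (40.0, np.float64(-0.5), np.float64(-0.5)), (40.0, np.float64(-0.5), np.float64(0.0))]
time: 11.75
tool_pos: [510.7, -60.4, 344.0]
tcp_rot: [180.0, -0.2, 167.8]
ft_force: [0.8, -0.6, -1.9]
finger_gap: 21.6
grip_force: 78.7
time: 12.25
tool_pos: [516.8, 34.2, 344.7]
tcp_rot: [-180.0, -0.1, 167.8]
ft_force: [0.3, -0.6, -1.6]
finger_gap: 21.1
grip_force: 78.7
shift [-0.091  0.037  0.147] turn [-0.001 -0.001  0.003] t 12.25 pos [516.8  34.2 344.7] rot [-1.800e+02 -1.000e-01  1.678e+02] j6 -79.7
```

```bash
python3 -m jog '-0.08 0.035 0 0 0 0 0.8;0 0 0.1 0 0 0 0.8;0 0 0.08 0 0 0 0.8;0 0 0 0 0 0 0.8' && python3 -c "
from h import *
plan([525.8,35.8,321],167.6)"
```

```text
time: 12.75
tool_pos: [524.9, 35.2, 326.1]
tcp_rot: [-180.0, -0.2, 167.7]
ft_force: [-0.2, -0.6, -0.7]
finger_gap: 21.0
grip_force: 78.7
shift [-0.007  0.008  0.051] turn [-0.001 -0.003  0.001] t 12.75 pos [524.9  35.2 326.1] rot [-180.    -0.2  167.7] j6 -79.4
```

```bash
python3 -m jog '-0.007 0.007 0.04 0 0 0 0.8;0 0 0 0 0 0 0.8' && python3 -m jog '0 0 0.02 0 0 0 0.8;0 0 0 0 0 0 0.8' && python3 -m jog '0 0 0.02 0 0 0 0.8;0 0 0 0 0 0 0.8'; python3 -c "
from h import *
plan([525.8,35.8,307.5],167.6);print(sense()['wrist_torque'])"
```

```text
time: 13.0
tool_pos: [526.2, 36.2, 323.5]
tcp_rot: [-180.0, -0.0, 167.7]
ft_force: [0.1, 0.1, -1.5]
finger_gap: 21.0
grip_force: 78.7
time: 13.25
tool_pos: [526.3, 36.2, 321.7]
tcp_rot: [-180.0, -0.0, 167.7]
ft_force: [0.3, -1.1, -1.3]
finger_gap: 21.1
grip_force: 78.7
time: 13.5
tool_pos: [526.2, 36.1, 319.5]
tcp_rot: [-180.0, -0.0, 167.7]
ft_force: [0.1, -1.0, -1.0]
finger_gap: 21.1
grip_force: 78.7
shift [ 0.003 -0.004  0.12 ] turn [-0.    -0.     0.002] t 13.5 pos [526.2  36.1 319.5] rot [-180.    -0.   167.7] j6 -79.4
[-0.02076134  0.00031819 -0.01023174]
```

```bash
python3 -m jog '0 0 0.02 0 0 0 0.8;0 0 0 0 0 0 0.8' && python3 -m jog '0 0 0.02 0 0 0 0.8;0 0 0 0 0 0 0.8' && python3 -m jog '0 0 0.02 0 0 0 0.8;0 0 0 0 0 0 0.8'
```

```text
time: 13.75
tool_pos: [526.2, 36.1, 317.5]
tcp_rot: [-180.0, -0.0, 167.7]
ft_force: [0.0, 0.2, -1.5]
finger_gap: 21.3
grip_force: 78.7
time: 14.0
tool_pos: [526.2, 36.1, 315.4]
tcp_rot: [-180.0, -0.0, 167.7]
ft_force: [-0.1, 0.4, -1.4]
finger_gap: 21.0
grip_force: 78.7
time: 14.25
tool_pos: [526.2, 36.1, 313.5]
tcp_rot: [-180.0, -0.0, 167.7]
ft_force: [0.3, 0.4, -0.6]
finger_gap: 21.5
grip_force: 78.7
```

Passing freely, 6 mm left.

```bash
python3 -m jog '0 0 0.03 0 0 0 0.8;0 0 0 0 0 0 0.8' && python3 -m jog '0 0 0.02 0 0 0 0.8;0 0 0 0 0 0 0.8' && python3 -m jog '0 0 0.01 0 0 0 0.8;0 0 0 0 0 0 0.8'; python3 -c "
from h import *
s=sense();print(s['ft_force'],s['wrist_torque'])"
```

```text
time: 14.5
tool_pos: [526.2, 36.1, 310.3]
tcp_rot: [-180.0, -0.0, 167.7]
ft_force: [0.1, -0.1, -1.5]
finger_gap: 21.2
grip_force: 78.7
time: 14.75
tool_pos: [526.2, 36.1, 308.5]
tcp_rot: [-180.0, -0.0, 167.7]
ft_force: [-1.0, 0.1, -1.4]
finger_gap: 21.2
grip_force: 78.7
time: 15.0
tool_pos: [526.3, 36.1, 307.6]
tcp_rot: [-180.0, -0.0, 167.7]
ft_force: [0.5, 0.4, -1.9]
finger_gap: 21.5
grip_force: 78.7
[ 0.47097239  0.38810848 -1.94315452] [ 0.03605546  0.01245432 -0.04976852]
```

```bash
python3 -m jog '0 0 0.005 0 0 0 0.8;0 0 0 0 0 0 0.8' && python3 -m jog '0 0 0.005 0 0 0 0.8;0 0 0 0 0 0 0.8' && python3 -m jog '0 0 0.005 0 0 0 0.8;0 0 0 0 0 0 0.8'
```

```text
time: 15.25
tool_pos: [526.3, 36.1, 307.5]
tcp_rot: [180.0, 0.0, 167.7]
ft_force: [-2.5, -1.0, 1.5]
finger_gap: 20.9
grip_force: 79.0
time: 15.5
tool_pos: [526.4, 36.1, 307.5]
tcp_rot: [-180.0, 0.0, 167.7]
ft_force: [-4.8, -0.6, 7.2]
finger_gap: 21.3
grip_force: 79.9
time: 15.75
tool_pos: [526.3, 36.1, 307.5]
tcp_rot: [-180.0, 0.0, 167.7]
ft_force: [-8.0, -1.4, 10.6]
finger_gap: 21.0
grip_force: 80.3
```

```bash
python3 -m jog '0.003 0 -0.005 0 0 0.05 0.8;0 0 0 0 0 0.1 0.8;0 0 0 0 0 0.1 0.8;0 0 0 0 0 0 0.8;0 0 0 0 0 0 0.8' 90; python3 -c "
from h import *
s=sense();print(s['ft_force'],s['wrist_torque'],s['tool_pos'])"
```

```text
time: 16.38
tool_pos: [526.4, 35.9, 307.5]
tcp_rot: [180.0, 0.1, 152.9]
ft_force: [-2.0, -2.9, 5.8]
finger_gap: 21.3
grip_force: 88.0
[-2.00011535 -2.91140021  5.77198764] [-0.33246607  0.26620571  0.02195594] [526.41483475  35.88738439 307.51533577]
```

```bash
python3 -m jog '0 0 0 0 0 0.1 0.8;0 0.003 0 0 0 0.1 0.8;0 0 0 0 0 0.1 0.8;0 0 0 0 0 0 0.8;0 0 0 0 0 0 0.8'; python3 -c "
from h import *
s=sense();print(s['ft_force'],s['wrist_torque'],s['tool_pos'],s['joint_pos'][5])"
```

```text
time: 17.0
tool_pos: [526.5, 36.1, 307.5]
tcp_rot: [180.0, 0.1, 134.9]
ft_force: [-2.0, -3.4, 6.6]
finger_gap: 21.5
grip_force: 88.1
[-2.01923688 -3.37470473  6.59341194] [-0.44697656  0.36807679 -0.04161109] [526.48260061  36.07390679 307.50442679] -46.48152682372684
```

```bash
python3 -m jog '0 0.002 0 0 0 0.1 0.8;0 0 0 0 0 0.12 0.8;0 0 0 0 0 0 0.8;0 0 0 0 0 0 0.8;0 0 0 0 0 0 0.8'
python3 - <<'E'
from h import *
s=grab('wrist','w8.png');cv2.imwrite('pics/w8b.png',cv2.resize(s['img'][60:400,120:520,::-1],(700,595)))
s=sense();print(s['ft_force'],s['wrist_torque'],s['tool_pos'],s['tcp_rot'])
E
```

```text
time: 17.62
tool_pos: [526.5, 36.2, 307.5]
tcp_rot: [180.0, 0.1, 121.7]
ft_force: [-3.8, -3.0, 6.7]
finger_gap: 21.0
grip_force: 88.2
[-2.52684614 -4.0591624   6.85092973] [-0.50847307  0.54221209 -0.03494113] [526.54038367  36.17815011 307.51647913] [1.79980462e+02 7.16273441e-02 1.21663195e+02]
```

View pics/w8b.png

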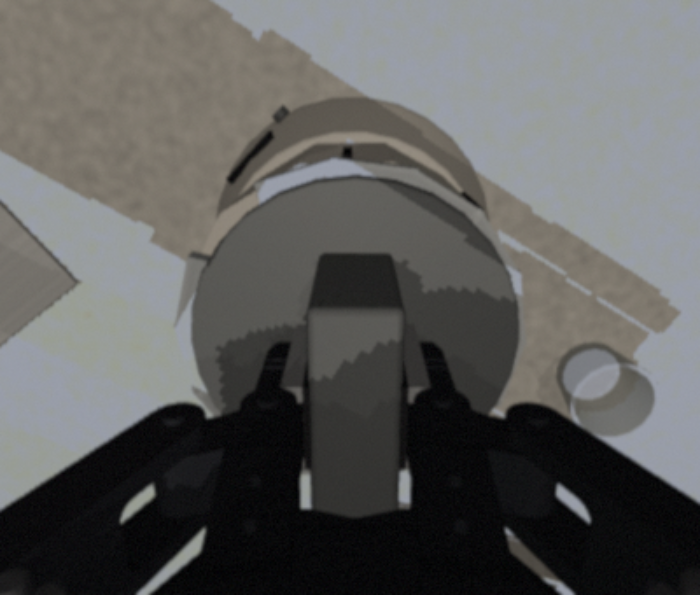

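The bar at (355,300) points at the pulse tick at (347,152), and the flange sits on the collar with the arm steady. I'm handing in.

```bash
python3 -c "
from bench import *
print(hand_in())"
```

```text
the job is handed in; nothing more can be done
None
```

The job is handed in (no verdict was returned): the ball rests on the three others, and the lid is seated flush, turned 46° clockwise to the pulse mark, and still gripped.

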